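# Line up the rod rest with a drift and bolt it down

### The arm

A 6-joint arm with a two-finger parallel gripper is mounted at the origin on the work surface. World frame = base frame: x ahead of the robot, y to its left, z up, the work surface at z = 0. Lengths are in mm, angles in rad, forces in N, time in s.
With the tool pointing down it reaches from about 425 to 950 mm from the base axis. Payload 3.5 kg.
Tool frame: the origin (TCP) lies at the very end of the fingers, on their centre line; the grasp point (between the pads) lies 19 mm behind it; z points along the fingers, y is the line along which they close (so a half turn about z gives the same grasp; the last joint's range is limited). The gripper opens to 85 mm and grips with 20 to 120 N. Pads are 22 mm wide; open, the fingers measure 114 mm over their backs; the gripper's body (76 mm by 85 mm) begins 54 mm behind the grasp point. The pads swing forward as they close: fully open they stand 13 mm farther back than shut.
Start: joints at [-1.485, 0.286, 1.577, -0, 1.279, -0.15], TCP at [157.719, -656.301, 231.325] pointing down, gripper open.
Joint ranges: [-2.77, 2.77], [-0.9, 2.22], [0.21, 2.48], [-1.53, 4.67], [0.24, 2.81], [-2.84, 2.84]. Speed limits (rad/s): [2.79, 2.79, 3.14, 3.14, 3.14, 3.14].

### API

Orientations are given as a 3x3 rotation matrix whose columns are the frame's x, y, z axes.
In Python, from bench import bot, imaging, effector gives the robot as it stands (bot), with the cameras (imaging) and the gripper (effector). Calls block until the motion is done:
- bot.move_to(position, orientation): joint-space move of the TCP to a pose.
- bot.line_to(position, rotation=None, feed=150): straight line of the TCP; rotation=None keeps the orientation; feed is the mean speed in mm/s.
- bot.move_joints(angles): joint-space move.
- effector.move_gripper(opening): finger opening in mm; the grip force is fixed at half the most; returns when the fingers have stopped.
- bot.dwell(seconds).
- bot.ik(position, orientation): joint angles nearest the present ones, or None.
- imaging.camera(name): name is "side" or "top" or "wrist"; returns a dict with "image" (400x640x3 uint8, blue, green, red), "K" (3x3 intrinsics, pixels), "view" (4x4, takes a point from world to camera coordinates); the wrist camera has in their place "hand_eye" (4x4, takes a point from camera to tool coordinates, whose origin is the TCP and whose axes are the flange's). Camera axes: x right, y up, looking along -z (the intrinsics and any distortion apply to the point x, -y, -z); pixel columns grow to the right and rows downward; lengths in mm; the calibration is good to about 2 mm. A picture is of the moment at which its call begins: read the wrist's pose just before it. There is no depth.
A pose or a line that the arm cannot do raises bot.Unreachable and nothing moves.
- bot.job_done(): hands the job in; it is judged then, once.
Readings, each from a call of its own:
- bot.read_clock(): time.
- bot.read_joints(): joint angles.
- bot.read_qd(): joint speeds.
- bot.read_joint_torque(): joint torques, N m.
- bot.read_tcp_pos(): TCP position.
- bot.read_eef_rot(): TCP orientation.
- bot.read_wrist_force(): force on the tool from outside, world axes, zero at the start.
- bot.read_ft_torque(): the same for the moment, N m.
- bot.read_opening(): finger opening in mm.
- bot.read_grasp_force(): force on a finger pad.
Only numpy, scipy, OpenCV 4.12 (cv2) and the standard library are available. Lean on these libraries where they do the work, as an engineer would, in place of code of your own. Each camera call takes 0.05 s, during which the arm holds its last target. There are 200 camera calls.

### The job

The nut bar hidden under the rod rest's top plate has slipped along its channel, so its holes no longer line up with the plate's. Feel for the bar through the wide hole with the tapered drift and push the drift fully home, shoulder on the plate, to draw the bar into line; with the drift still in, fit the bolt fully home in the narrow hole beside it. Then pull the drift out and stand it fully home in either hole of the wooden holder, leaving the bolt seated and the other things on the bench alone.

Things in the scene. Friction and masses are not known exactly. Their poses are not given: they have to be found in the camera images.
- rest_base: Fixed steel glass-rod rest on a closed channel 370 mm long (y), 70 wide (x), foot 110 x 390 x 12 mm. Flat top plate 10 mm thick, upper face 90 mm above the bench. Origin on the bench under the narrow hole; z up, y along the channel to the post at y = +150 mm, which carries a 240 mm grooved angle lying across, up to 0.19 m high. Wide hole at y = -100 mm, narrow at y = 0, both at x = 0.
- tool_hole (a point): Centre of the wide through hole (40 mm), at the plate's upper face, axes as rest_base; at the end away from the post. Under it slides the untracked steel nut bar, 12 mm thick, top 11 mm below the plate's upper face. The bar has an 18 mm hole for the drift here and a 17 mm one 100 mm on for the bolt. It starts up to 15 mm off line along y, either way, never in x; about 5 N of friction holds it.
- bolt_hole (a point): Centre of the narrow through hole (17 mm), at the plate's upper face, axes as rest_base; between the wide hole and the post. The nut bar under it can slide 17 mm either way from line; below the bar the channel is empty for 55 mm.
- drift: Loose steel drift, about 0.35 kg, nose down in the holder. Origin on its axis at the underside of its shoulder, z up. Above: shoulder 52 mm round, 6 thick, then a square head 22 x 22 (sides along x and y), top at z = 52. Below: 38 mm wide to z = -3, cone to 16 mm wide at -11, 16 mm to -26, taper to 11 mm at -44, 11 mm nose to the flat end at -70. Home when the shoulder lies on plate or holder.
- bolt: Loose steel hexagon bolt, standing in the other hole of the holder; about 0.22 kg. Origin on its axis at the underside of its flange, z up. Above: round flange 52 mm wide and 4 mm thick, then hexagon head 30 mm across flats (one pair of flats faces along its y), 26 mm tall, top at z = 30 mm. Below: round shank 14 mm, 50 mm long, its end chamfered to 10 mm over 4 mm.
- holder: Fixed wooden block 190 (x) x 70 (y) x 85 mm high, origin at the centre of its underside, with two round holes 42 mm wide and 80 mm deep from its top at x = -48 and +48 mm.
- holder_hole0 (a point): Centre of the holder's hole at x = -48 mm, at its top face (85 mm above the bench). Either hole may hold the drift at the start.
- holder_hole1 (a point): Centre of the holder's hole at x = +48 mm, at its top face.
- rod_jar: Bystander: loose glass jar 88 mm wide, 115 mm high, with coloured glass rods standing to 215 mm; origin under its centre.
- paddle: Bystander: loose black marvering paddle lying flat, blade 70 x 90 x 12 mm with a wooden handle, 210 mm long in all; origin on the bench 25 mm behind the blade, blade towards +y.
- tin: Bystander: loose steel tin 72 mm wide and 90 mm high, origin under its centre.

How it is judged (in metres and radians):
On the way, in this order (a step that is already met when the one before it is completed fails the run):
1. the drift is fully home in the wide hole, shoulder on the plate (horizontal distance between drift and tool_hole below 0.004 m and z of drift in the frame of tool_hole between -0.003 and 0.003 m and angle between drift's own z axis and vertical below 0.07 rad), for 0.2 s.
2. the bolt is fully home in the narrow hole while the drift is still home in the wide one (all of step 1 and horizontal distance between bolt and bolt_hole below 0.004 m and z of bolt in the frame of bolt_hole between -0.003 and 0.003 m and angle between bolt's own z axis and vertical below 0.07 rad), for 0.2 s.
At the end, for the whole second after the job is handed in: The bolt is upright (4 deg) in the narrow hole, within 4 mm of its centre, flange within 3 mm of the plate's face; the drift stands upright (4 deg) in either hole of the holder, within 6 mm of its centre, shoulder within 3 mm of the holder's top; both are at rest (horizontal distance between bolt and bolt_hole below 0.004 m and z of bolt in the frame of bolt_hole between -0.003 and 0.003 m and angle between bolt's own z axis and vertical below 0.07 rad and ((horizontal distance between drift and holder_hole0 below 0.006 m and z of drift in the frame of holder_hole0 between -0.003 and 0.003 m and angle between drift's own z axis and vertical below 0.07 rad) or (horizontal distance between drift and holder_hole1 below 0.006 m and z of drift in the frame of holder_hole1 between -0.003 and 0.003 m and angle between drift's own z axis and vertical below 0.07 rad)) and linear speed of each of drift, bolt below 0.02 m/s); the robot touches nothing.
It fails at once if the jar of rods is pushed more than 20 mm (distance of rod_jar from where it was at the start of the episode above 0.02 m).
It fails at once if the paddle is pushed more than 20 mm (distance of paddle from where it was at the start of the episode above 0.02 m).
It fails at once if the tin is pushed more than 20 mm (distance of tin from where it was at the start of the episode above 0.02 m).
It also fails if it takes over 72 s, if anything falls off the work surface, if the arm or the gripper's body presses on something with over 40 N, if the wrist force passes 120 N, or if a joint passes its speed limit or range.

## Working session

There is one attempt and no reset: what is moved stays moved. The work goes in short steps, each a Python script; the robot and the scene stay as the last script left them, time stands still between calls to the robot, and variables do not carry over. Pictures are saved under pics/ and viewed, at most 10 in all, crops included, and the job is handed in when it is done.

```bash
ls; mkdir -p pics
python3 - <<'E'
from bench import bot, imaging, effector
import cv2,numpy as np
for n in("side","top","wrist"):
    c=imaging.camera(n); cv2.imwrite(f"pics/{n}0.png",c["image"])
    print(n,{k:np.round(v,3).tolist() if not isinstance(v,str) else v for k,v in c.items() if k!="image"})
print(bot.read_clock(),bot.read_eef_rot(),bot.read_wrist_force())
E
```

```text
bench.py
pics
side {'K': [[473.911, 0.0, 329.306], [0.0, 473.911, 196.384], [0.0, 0.0, 1.0]], 'view': [[-0.968, -0.25, -0.008, 555.047], [0.169, -0.679, 0.715, -98.103], [-0.184, 0.69, 0.7, -1194.822], [0.0, 0.0, 0.0, 1.0]]}
top {'K': [[454.857, 0.0, 320.524], [0.0, 454.857, 205.414], [0.0, 0.0, 1.0]], 'view': [[-0.022, -0.999, -0.03, 126.066], [0.991, -0.026, 0.132, -577.701], [-0.132, -0.027, 0.991, -1100.511], [0.0, 0.0, 0.0, 1.0]]}
wrist {'K': [[313.702, 0.0, 322.163], [0.0, 313.702, 202.47], [0.0, 0.0, 1.0]], 'hand_eye': [[0.0, 0.952, 0.307, 79.147], [1.0, 0.0, -0.001, 0.641], [-0.001, 0.307, -0.952, -142.56], [0.0, 0.0, 0.0, 1.0]]}
0.15 [[ 9.72333204e-01  2.33598183e-01 -1.71239308e-04]
 [ 2.33598092e-01 -9.72331463e-01  1.85960587e-03]
 [ 2.67899184e-04 -1.84815771e-03 -9.99998256e-01]] [-0.8194521  -0.03148368  0.30870135]
```

View pics/top0.png

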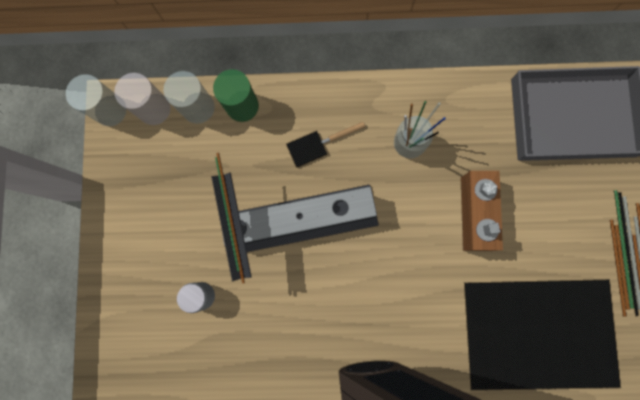

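View pics/side0.png

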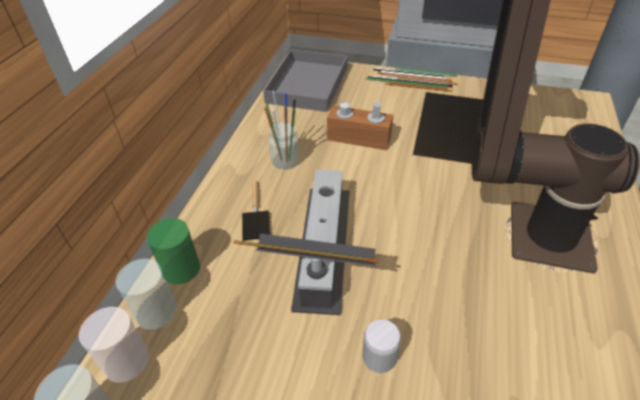

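The top view shows the holder at about (482,210) with heads at (486,188) and (488,230). The rest's wide hole is at (340,208), the narrow one at (299,216) and the post at (235,225). The jar is at (412,140), the paddle at (308,148) and the tin at (193,298). In the side view the heads are at (345,107) and (376,113); the right one looks taller.

```bash
cat > h.py <<'E'
from bench import bot, imaging, effector
import cv2,numpy as np
F=np.diag([1,-1,-1.])
def ray(K,V,uv):
    R,t=V[:3,:3],V[:3,3]
    d=R.T@(F@np.linalg.inv(K)@[uv[0],uv[1],1]); return -R.T@t,d/np.linalg.norm(d)
def atz(K,V,uv,z):
    o,d=ray(K,V,uv); return o+d*(z-o[2])/d[2]
def tri(rs):
    A=sum(np.eye(3)-np.outer(d,d) for o,d in rs); b=sum((np.eye(3)-np.outer(d,d))@o for o,d in rs)
    return np.linalg.solve(A,b)
def proj(K,V,p):
    q=K@(F@(V[:3,:3]@p+V[:3,3])); return q[:2]/q[2]
def wrist(name):
    p,R=np.array(bot.read_tcp_pos()),np.array(bot.read_eef_rot())
    c=imaging.camera("wrist"); T=np.eye(4);T[:3,:3]=R;T[:3,3]=p
    V=np.linalg.inv(T@c["hand_eye"]); np.savez(f"pics/{name}.npz",K=c["K"],V=V,im=c["image"])
    cv2.imwrite(f"pics/{name}.png",c["image"]); return c["image"],c["K"],V
def down(yaw): # tool y axis (closing) at yaw+90.. x axis at yaw
    c,s=np.cos(yaw),np.sin(yaw); return np.array([[c,s,0],[s,-c,0],[0,0,-1.]])
E
python3 - <<'E'
from h import *
t=imaging.camera("top"); s=imaging.camera("side")
for n,uv,z in [("h188",(486,188),120),("h230",(488,230),120),("wide",(340,208),90),("narrow",(299,216),90),("jar",(412,140),100),("jarbot",(408,150),0),("pad",(308,148),12),("tin",(193,298),90),("holder",(482,210),85)]:
    print(n,atz(t["K"],t["view"],uv,z).round())
for n,a,b in [("h188",(486,188),(345,107)),("h230",(488,230),(376,113)),("wide",(340,208),(326,191)),("nar",(299,216),(322,221))]:
    print(n,tri([ray(t["K"],t["view"],a),ray(s["K"],s["view"],b)]).round())
print(t["K"])
E
```

```text
h188 [ 601. -274.  120.]
h230 [ 503. -272.  120.]
wide [566.  64.  90.]
narrow [550. 163.  90.]
jar [ 726. -113.  100.]
jarbot [ 727. -119.    0.]
pad [737. 142.  12.]
tin [362. 416.  90.]
holder [ 554. -273.   85.]
h188 [ 599. -279.  107.]
h230 [ 503. -279.  101.]
wide [566.  64.  84.]
nar [549. 163.  81.]
[[454.85654555   0.         320.52406992]
 [  0.         454.85654555 205.41367847]
 [  0.           0.           1.        ]]
```

Run:
```python
from h import *
for n,c,off in [("hold",(552,-277),((0,0),(0,90))),("plate",(558,114),((0,0),(-60,0)))]:
    ims=[]
    for i,o in enumerate(off):
        try:
            bot.move_to([c[0]+o[0],c[1]+o[1],270],down(0.3 if n=="hold" else 0.8)); bot.dwell(.2)
        except Exception as e: print(n,i,repr(e)); continue
        im,K,V=wrist(n+str(i)); ims.append(im)
        print(n,i,proj(K,V,np.array([*c,88.])),bot.read_joints())
    cv2.imwrite(f"pics/{n}.png",np.vstack([m[50:350] for m in ims]))
print(bot.read_clock())
```

```text
hold 0 [320.74672802 179.11584499] [-6.30309887e-01  1.34385402e-01  1.68376585e+00 -4.25315920e-05
  1.32368261e+00  6.41579685e-01]
hold 1 [399.45786858 203.05027659] [-5.02263505e-01  5.71145286e-02  1.76692375e+00 -1.85639130e-04
  1.31760313e+00  7.70062463e-01]
plate 0 [320.16843967 178.54126643] [ 2.14788028e-02  2.63432197e-02  1.79866655e+00 -8.43736543e-05
  1.31667069e+00  7.94231466e-01]
plate 1 [362.43993483 139.71094071] [ 2.57333237e-02 -1.08961978e-01  1.92926446e+00 -3.28271965e-05
  1.32111275e+00  7.97021358e-01]
5.175
```

View pics/hold.png

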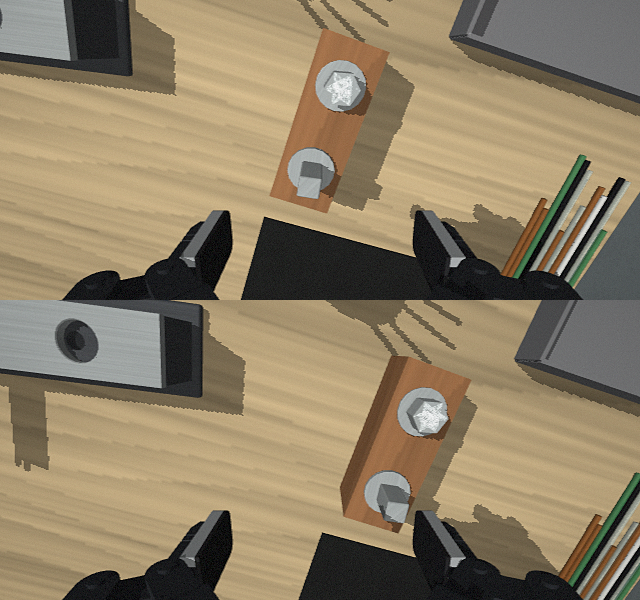

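View pics/plate.png

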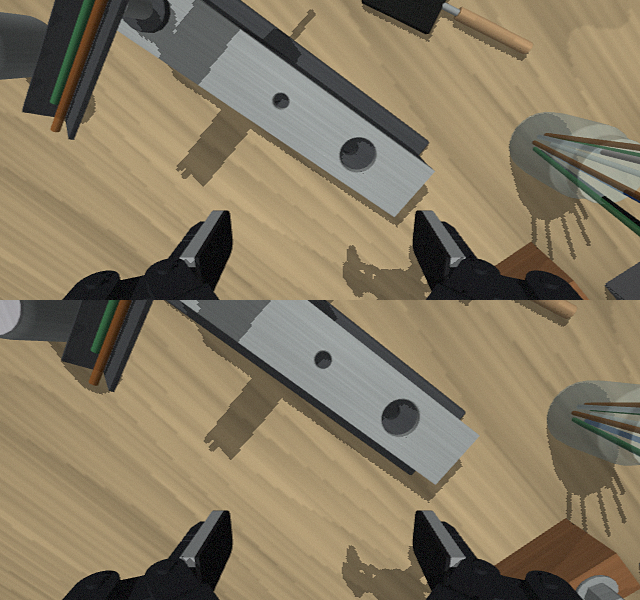

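The pair of holder views shows the bolt (hexagon) at the far hole, (341,138) in view 0 and (424,162) in view 1. The drift's square head is at the near hole, with shoulders at (312,222) and (388,245). The plate views show the wide hole at (358,205) and (400,168), and the narrow one at (281,150) and (323,109). Now enlarged crops.

Run:
```python
from h import *
P=[("hold0",341,138),("hold0",312,222),("plate0",358,204),("hold1",424,164),("hold1",390,247),("plate1",400,168)]
t=[]
for n,u,v in P:
    im=np.load(f"pics/{n}.npz")["im"]; r=33
    c=cv2.resize(im[v-r:v+r,u-r:u+r],(264,264),interpolation=cv2.INTER_CUBIC)
    for k in range(-30,31,10):
        cv2.line(c,((k+r)*4,0),((k+r)*4,4),(0,0,255),1);cv2.line(c,(0,(k+r)*4),(4,(k+r)*4),(0,0,255),1)
    t.append(c)
cv2.imwrite("pics/crops.png",np.vstack([np.hstack(t[:3]),np.hstack(t[3:])]))
for n,u,v,r,th in [("plate0",358,204,24,0),("plate1",400,168,24,0),("plate0",281,150,14,0),("plate1",323,109,14,0),("hold1",77,290,28,0)]:
    im=cv2.cvtColor(np.load(f"pics/{n}.npz")["im"],cv2.COLOR_BGR2GRAY)[v-r:v+r,u-r:u+r]
    im=cv2.GaussianBlur(im,(3,3),0); T,m=cv2.threshold(im,0,255,cv2.THRESH_BINARY_INV+cv2.THRESH_OTSU)
    cs,_=cv2.findContours(m,cv2.RETR_EXTERNAL,cv2.CHAIN_APPROX_NONE)
    c=max(cs,key=cv2.contourArea); e=cv2.fitEllipse(cv2.convexHull(c)); d=np.load(f"pics/{n}.npz")
    uv=(e[0][0]+u-r,e[0][1]+v-r); print(n,np.round(uv,1),np.round(e[1],1),T,atz(d["K"],d["V"],uv,90).round(1))
```

```text
plate0 [357.2 203.7] [33.5 37. ] 110.0 [567.5  66.4  90. ]
plate1 [399.9 166.9] [35.3 39.3] 106.0 [567.3  66.3  90. ]
plate0 [280.3 150.3] [15.6 16.8] 107.0 [549.8 164.1  90. ]
plate1 [322.5 109.2] [17.4 17.9] 105.0 [549.6 163.9  90. ]
hold1 [ 61.9 291.6] [ 13.4 100. ] 153.0 [331.3  66.6  90. ]
```

View pics/crops.png

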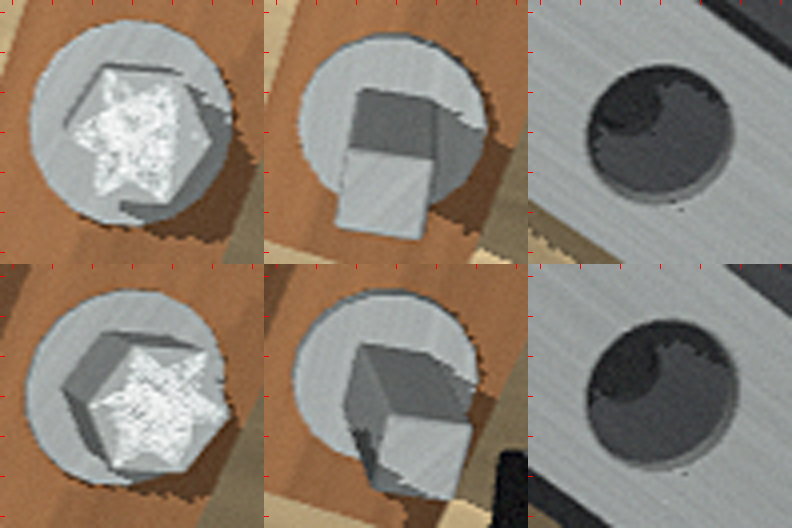

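The crops show the bolt flange, the square drift head, and the bar's hole: the dark disc at the upper left of the wide hole, displaced towards the post. Next I convert the points.

Run:
```python
from h import *
D={n:np.load(f"pics/{n}.npz") for n in("hold0","hold1","plate0","plate1")}
C={("b","hold0"):(341,138,0,0),("d","hold0"):(312,222,264,0),("p","plate0"):(358,204,528,0),("b","hold1"):(424,164,0,264),("d","hold1"):(390,247,264,264),("p","plate1"):(400,168,528,264)}
def uv(k,n,x,y):
    u,v,a,b=C[k,n]; return np.array([u-33+(x-a+.5)/4-.5, v-33+(y-b+.5)/4-.5])
def w(k,n,x,y,z): return atz(D[n]["K"],D[n]["V"],uv(k,n,x,y),z)
def T(k,p0,p1): return tri([ray(D[n]["K"],D[n]["V"],uv(k,n,*p)) for n,p in(("hold0",p0),("hold1",p1))])
print("bolt flange",T("b",(131,123),(126,388)).round(1),w("b","hold0",131,123,89).round(1),w("b","hold1",126,388,89).round(1))
print("drift shoulder",T("d",(393.5,125),(386.5,380)).round(1),w("d","hold0",393.5,125,91).round(1),w("d","hold1",386.5,380,91).round(1))
q0=np.array([(350,150),(434,160),(422,239),(337,227)]);q1=np.array([(392,413),(471,421),(452,498),(376,490)])
print("drift top",T("d",q0.mean(0),q1.mean(0)).round(1))
for n,q in(("hold0",q0),("hold1",q1)):
    X=np.array([w("d",n,*p,137) for p in q]); e=np.roll(X,-1,0)-X
    print(n,X.mean(0).round(1),np.degrees(np.arctan2(e[:,1],e[:,0])).round(),np.linalg.norm(e,axis=1).round(1))
q=np.array([(133,346),(210,352),(230,415),(185,472),(112,470),(88,407)])
X=np.array([w("b","hold1",*p,115) for p in q]); e=np.roll(X,-1,0)-X
print("hex",X.mean(0).round(1),np.degrees(np.arctan2(e[:,1],e[:,0])).round(),np.linalg.norm(e,axis=1).round(1))
for n,p in(("plate0",(632,100)),("plate1",(632,362))):
    x=w("p",n,*p,79)[:2]-[567.4,66.35]; print("bar off y,x",x@[-.178,.984],x@[.984,.178])
for z in(79,90):
  print(tri([ray(D[n]["K"],D[n]["V"],p) for n,p in(("plate0",(357.2,203.7)),("plate1",(399.9,166.9)))]).round(1))
```

```text
bolt flange [ 601.5 -282.6   88.9] [ 601.6 -282.6   89. ] [ 601.5 -282.6   89. ]
drift shoulder [ 505.3 -280.    90.7] [ 505.7 -280.    91. ] [ 505. -280.   91.]
drift top [ 505.5 -279.8  136. ]
hold0 [ 505.6 -279.7  137. ] [ -80. -171.   98.    7.] [20.  20.8 20.7 20.3]
hold1 [ 506.1 -279.4  137. ] [ -79. -171.  100.   10.] [19.5 21.4 19.2 21.3]
hex [ 600.8 -283.1  115. ] [ -77. -139.  164.  105.   42.  -16.] [18.5 16.5 16.9 17.9 17.2 17.4]
bar off y,x 8.591743126908778 1.1841863840043192
bar off y,x 8.164434797236645 1.627354626894415
[567.3  66.   88.8]
[567.3  66.   88.8]
```

Run:
```python
from h import *
def find(im,uv,r):
    u,v=map(int,uv); g=cv2.GaussianBlur(cv2.cvtColor(im,cv2.COLOR_BGR2GRAY)[v-r:v+r,u-r:u+r],(3,3),0)
    T,m=cv2.threshold(g,0,255,cv2.THRESH_BINARY_INV+cv2.THRESH_OTSU)
    c=max(cv2.findContours(m,cv2.RETR_EXTERNAL,cv2.CHAIN_APPROX_NONE)[0],key=cv2.contourArea)
    e=cv2.fitEllipse(cv2.convexHull(c)); return (e[0][0]+u-r,e[0][1]+v-r),e[1]
for yaw in(.8+np.pi/2,.8+np.pi):
    R=down(yaw)
    print(bot.ik([558,114,270],R))
    bot.move_to([558,114,270],R); bot.dwell(.2)
    im,K,V=wrist(f"pl{yaw:.1f}")
    for w,r in(((567.4,66.35,90),24),((549.7,164,90),14)):
        uv,s=find(im,proj(K,V,np.array(w)),r); print(yaw,np.round(uv,1),np.round(s,1),atz(K,V,uv,90).round(1))
print(bot.read_clock())
```

```text
[ 2.34228041e-02  2.61377828e-02  1.79875545e+00 -4.44089210e-16
  1.31669942e+00 -7.76577196e-01]
2.3707963267948964 [296.3 213.9] [33.5 35.9] [566.4  66.3  90. ]
2.3707963267948964 [351.5 139.2] [16.2 16.6] [549.1 164.   90. ]
[ 2.34228041e-02  2.61377828e-02  1.79875545e+00 -4.44089210e-16
  1.31669942e+00 -2.34737352e+00]
3.941592653589793 [284.  151.7] [37.8 39.3] [566.3  64.9  90. ]
3.941592653589793 [360.7 205.9] [14.9 15.8] [549.1 163.3  90. ]
8.475
```

Run:
```python
from h import *
R=down(np.radians(9.5)); x,y=505.0,-280.0
bot.move_to([x,y,210],R); bot.line_to([x,y,97],feed=120); bot.dwell(.1)
print(bot.read_wrist_force().round(1),bot.read_tcp_pos().round(2))
effector.move_gripper(15); print(bot.read_opening(),bot.read_grasp_force(),bot.read_wrist_force(),bot.read_tcp_pos())
bot.line_to([x,y,220],feed=120); bot.dwell(.1)
print(bot.read_opening(),bot.read_wrist_force(),bot.read_ft_torque(),bot.read_clock())
t=imaging.camera("wrist")["image"]; s=imaging.camera("side"); 
c=cv2.resize(s["image"][40:170,290:450],None,fx=3,fy=3)
cv2.imwrite("pics/g.png",np.vstack([cv2.resize(t,(480,300))[100:],c]))
```

```text
[-0.1  0.2  0.2] [ 505.69 -280.56   98.27]
21.059961079284662 59.468146562576294 [ 0.11550684 -0.1189509  -0.09707132] [ 505.16853311 -280.08221014   97.23987469]
21.599799822703638 [ 0.3010332   0.58222557 -3.53870643] [0.013644   0.0280923  0.04759127] 14.1333
```

View pics/g.png

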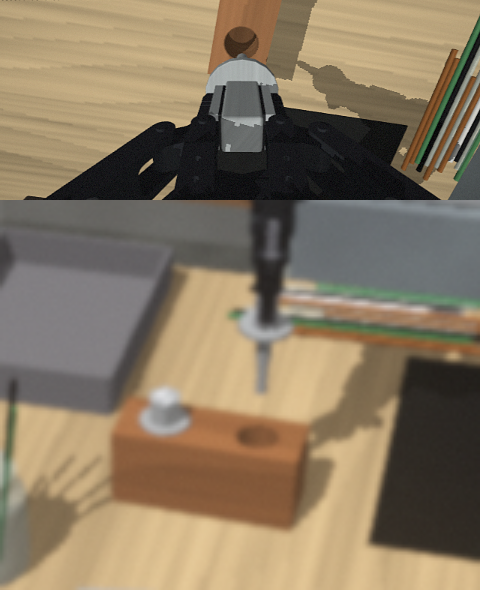

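The upper picture shows the square head between the pads. The lower one shows the drift hanging upright, with the empty holder hole free below it at about (257,437). Now feel for the bar.

```bash
cat >> h.py <<'E'
W=np.array([566.9,65.65]); N=np.array([549.45,163.7]); U=np.array([-.1752,.9845]); X=np.array([.9845,.1752])
def guarded(xy,z0,z1,f0,lim,step=3,feed=40):
    """down from z0 to z1 in steps; stop when the upward force rises by lim"""
    z=z0
    while z>z1:
        z=max(z-step,z1); bot.line_to([*xy,z],feed=feed); f=bot.read_wrist_force()-f0
        if f[2]>lim: return z,f
    return z,f
E
python3 - <<'E'
from h import *
R=down(np.radians(9.5)); O=12.2+90  # TCP z = O + h
p=W+8.4*U
bot.move_to([*p,O+85],R); bot.dwell(.2); f0=bot.read_wrist_force(); print(f0,bot.read_tcp_pos(),bot.read_clock())
bot.line_to([*p,O+64],feed=80)
z,f=guarded(p,O+64,O+36,f0,4); print(z-O,f.round(1),bot.read_tcp_pos().round(1),bot.read_clock())
E
```

```text
[ 0.64265446  0.0882107  -3.36167503] [565.72813255  72.73169289 187.36699201] 15.7833
35.999999999999986 [0.4 0.7 0.4] [565.4  73.9 138.2] 18.7
```

Run:
```python
from h import *
O=102.2; f0=np.array([.64,.09,-3.36]); z=O+36
for s in(6,3,0,-3):
    bot.line_to([*(W+s*U),z],feed=40); f=bot.read_wrist_force()-f0; print(s,f.round(1),(bot.read_tcp_pos()[:2]-W)@U)
bot.line_to([*W,z],feed=40)
f=bot.read_wrist_force()-f0;print(f.round(1))
z,f=guarded(W,z,O+4,f0,12,step=4); print(z-O,f.round(1),bot.read_tcp_pos().round(1)); print(bot.read_opening(),bot.read_ft_torque(),bot.read_clock())
```

```text
6 [-1.   0.1 -0.8] 6.015196353352621
3 [-2.   5.6  2.2] 3.906727336000009
0 [-0.9  4.   1.4] 0.5533516387751726
-3 [-0.6  4.4  1.1] -2.7974036251971346
[-0.6 -0.1  0.6]
4.0 [-1.7  1.1 -1.3] [566.7  65.7 105.7]
21.110834212690012 [0.21919759 0.02333696 0.02898702] 21.95
```

Run:
```python
from h import *
O=102.2; f0=np.array([.64,.09,-3.36])
z=O+4
while z>O-3:
    z-=1; bot.line_to([*W,z],feed=25); bot.dwell(.1); f=bot.read_wrist_force()-f0
    print(round(z-O,1),f.round(1),bot.read_tcp_pos().round(2))
    if f[2]>15: break
print(bot.read_ft_torque(),bot.read_opening(),bot.read_clock())
```

```text
3.0 [-0.2  1.4  0.2] [566.88  65.75 105.14]
2.0 [-0.8  1.9  0.7] [566.96  65.75 104.27]
1.0 [-0.9  1.8  1.3] [566.94  65.71 103.23]
0.0 [-1.2  1.7  2.2] [566.94  65.73 102.23]
-1.0 [-4.6  2.5  9.5] [567.01  65.74 102.22]
-2.0 [-7.5  2.8 12.6] [567.    65.72 102.19]
-3.0 [-10.3   3.3  18.1] [567.03  65.74 102.18]
[ 0.51073966  1.48272857 -0.03850862] 21.523691160715927 24.4
```

Run:
```python
from h import *
O=102.2
bot.line_to([*W,O],feed=40); effector.move_gripper(60); f=bot.read_wrist_force(); print(f.round(1))
bot.line_to([*W,250],feed=250)
R=down(np.radians(103)); b=[601,-282.8]
bot.move_to([*b,180],R); effector.move_gripper(60)
bot.line_to([*b,92],feed=120); bot.dwell(.2); print(bot.read_tcp_pos().round(2),bot.read_wrist_force().round(1))
effector.move_gripper(20); print(bot.read_opening(),bot.read_grasp_force(),bot.read_tcp_pos().round(2),bot.read_wrist_force().round(1))
bot.line_to([*b,250],feed=150); bot.dwell(.1)
print(bot.read_opening(),bot.read_wrist_force(),bot.read_clock())
s=imaging.camera("side")["image"]; w=imaging.camera("wrist")["image"]; c=cv2.resize(s[20:170,290:450],(480,450))
d=cv2.resize(s[150:270,290:370],(300,450)); cv2.imwrite("pics/b.png",np.hstack([c,d]))
np.savez("pics/side1.npz",im=s)
```

```text
[-0.2 -0.2 -0.7]
[ 601.65 -283.23   93.34] [0.5 0.2 0.7]
28.812328373332935 61.47326379083097 [ 601.35 -283.02   92.67] [0.3 0.5 3.2]
28.63499120030288 [ 0.5707009   0.53263386 -2.05979012] 30.6917
```

View pics/b.png

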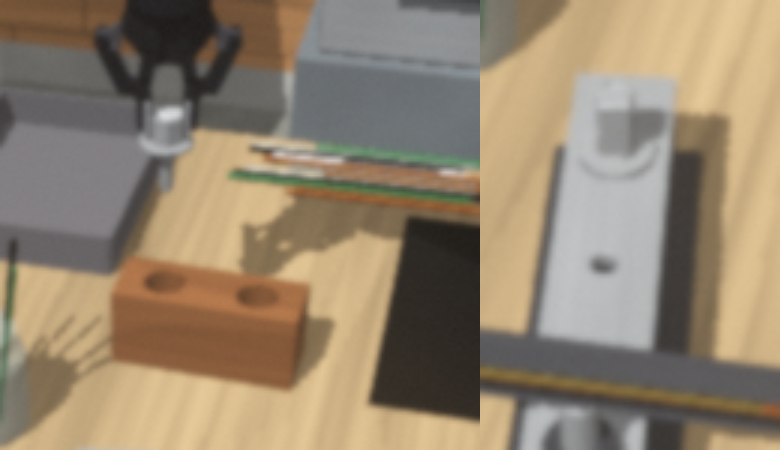

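The bolt hangs upright in the gripper and both holder holes are empty. The drift's shoulder lies flat on the plate, with the narrow hole visible at (602,265). Now insert the bolt.

Run:
```python
from h import *
R=down(np.radians(103)); O=97.6
bot.move_to([*N,250],R); bot.line_to([*N,O+58],feed=120); bot.dwell(.2); f0=bot.read_wrist_force(); print(f0.round(1),bot.read_tcp_pos().round(2))
z,f=guarded(N,O+58,O+40,f0,5); print(z-O,f.round(1),bot.read_tcp_pos().round(2),bot.read_ft_torque().round(2),bot.read_clock())
```

```text
[-0.2  0.7 -1.1] [550.11 163.81 156.77]
40.0 [ 1.2 -0.3 -0.8] [549.24 163.68 137.27] [-0.07 -0.03 -0.02] 35.075
```

Run:
```python
from h import *
O=97.6; f0=np.array([-.2,.7,-2.0])
z,f=guarded(N,O+40,O+3,f0,8,step=5,feed=60); print(z-O,f.round(1),bot.read_tcp_pos().round(2),bot.read_clock())
while z<O+4 and z>O-4:
    z-=1; bot.line_to([*N,z],feed=25); bot.dwell(.05); f=bot.read_wrist_force()-f0
    print(round(z-O,1),f.round(1),bot.read_tcp_pos().round(2))
    if f[2]>14: break
print(bot.read_opening(),bot.read_clock())
```

```text
3.0 [ 0.3 -1.  -0. ] [549.42 163.69 100.48] 37.075
2.0 [-0.5 -0.7 -0.4] [549.46 163.71  99.62]
1.0 [ 0.3 -1.5 -0.4] [549.39 163.69  98.52]
0.0 [ 0.5 -1.   0.5] [549.55 163.73  97.69]
-1.0 [-3.  -2.1  7.1] [549.58 163.72  97.62]
-2.0 [-5.6 -2.3 11.5] [549.57 163.72  97.61]
-3.0 [-7.7 -2.1 16.7] [549.61 163.72  97.63]
28.534798295176092 38.875
```

Run:
```python
from h import *
bot.line_to([*N,97.6],feed=40); effector.move_gripper(60); bot.dwell(.25); bot.line_to([*N,240],feed=200)
R=down(np.radians(9.5)); bot.move_to([*W,240],R); bot.line_to([*W,102.2],feed=130); bot.dwell(.1)
print(bot.read_tcp_pos().round(2)); effector.move_gripper(15); f0=bot.read_wrist_force(); print(bot.read_opening(),f0.round(1),bot.read_clock())
for z in(107,115,130):
    bot.line_to([*W,z],feed=40); print(z,bot.read_wrist_force().round(1),bot.read_tcp_pos().round(1))
bot.line_to([*W,235],feed=150); print(bot.read_wrist_force().round(1),bot.read_opening(),bot.read_clock())
s=imaging.camera("side")["image"]
cv2.imwrite("pics/e.png",np.hstack([cv2.resize(s[150:270,290:370],(300,450)),cv2.resize(s[60:210,270:410],(420,450))]))
```

```text
[567.75  65.62 103.44]
21.377757912615447 [-2.5  1.2  2. ] 43.6833
107 [ 0.7  0.2 -2.1] [566.4  65.7 106.5]
115 [-0.3 -0.1 -1.8] [567.   65.7 115.4]
130 [-0.6 -0.4 -3.3] [567.1  65.6 130.4]
[ 0.1 -0.5 -3.7] 21.209458591692083 45.675
```

View pics/e.png

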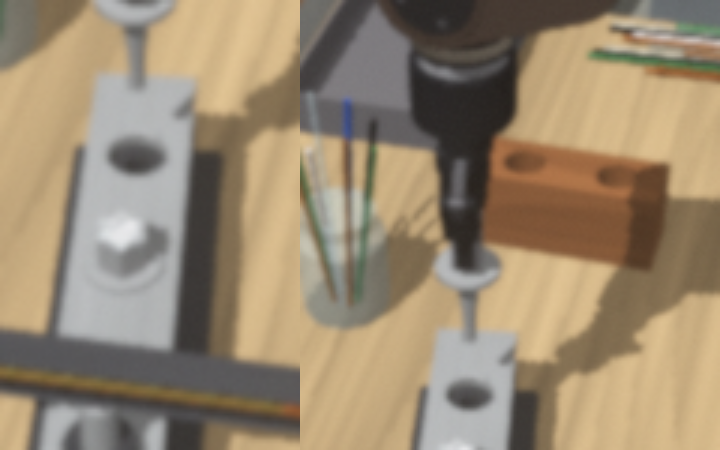

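The bolt is seated flat in the narrow hole at (123,250), and the drift hangs upright clear of the wide hole at (137,155). Both holder holes are free, so the drift goes back into its own.

Run:
```python
from h import *
R=down(np.radians(9.5)); D=[505.0,-280.0]; O=97.2
bot.move_to([*D,235],R); bot.line_to([*D,O+76],feed=120); bot.dwell(.2); f0=bot.read_wrist_force()
z,f=guarded(D,O+76,O+3,f0,8,step=8,feed=80); print(z-O,f.round(1),bot.read_tcp_pos().round(2),bot.read_clock())
while z<O+4 and z>O-3:
    z-=1; bot.line_to([*D,z],feed=25); bot.dwell(.05); f=bot.read_wrist_force()-f0
    print(round(z-O,1),f.round(1),bot.read_tcp_pos().round(2))
    if f[2]>10: break
print(bot.read_clock())
```

```text
3.0 [-1.  -0.5  0.3] [ 505.09 -280.06  100.35] 50.4083
2.0 [-0.7 -0.5  0.2] [ 505.01 -280.     99.23]
1.0 [-0.6 -0.8  0.4] [ 504.95 -279.97   98.12]
0.0 [-0.7  0.4  4.2] [ 505.24 -280.17   97.68]
-1.0 [-3.5  1.6  8.4] [ 505.27 -280.2    97.71]
-2.0 [-6.1  3.1 13.6] [ 505.29 -280.2    97.68]
51.9083
```

Run:
```python
from h import *
D=[505.0,-280.0]
bot.line_to([*D,97.5],feed=40); effector.move_gripper(60); bot.line_to([*D,250],feed=200); bot.dwell(.3)
im,K,V=wrist("fin"); s=imaging.camera("side")["image"]; print(bot.read_clock())
cv2.imwrite("pics/f.png",np.hstack([cv2.resize(s[150:270,290:370],(300,450)),cv2.resize(s[80:170,310:410],(500,450))]))
```

```text
53.9333
```

View pics/f.png

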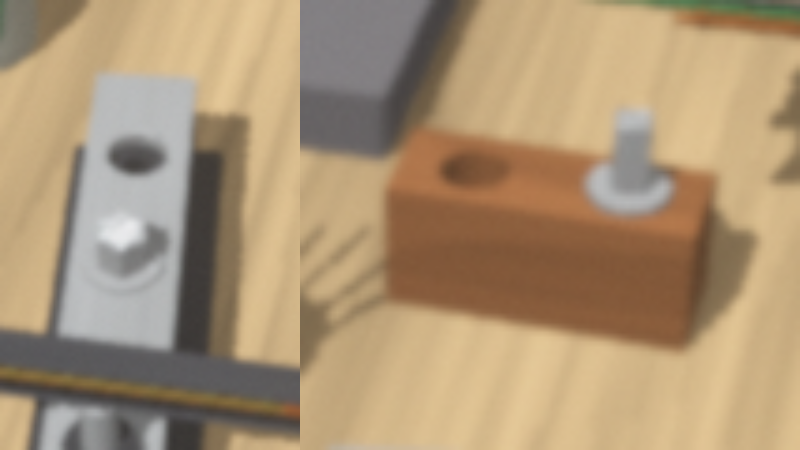

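The drift stands upright with its shoulder flat on the holder at (630,187), the bolt is seated at (123,250), and the gripper is clear.

```bash
python3 -c "
from bench import bot, imaging, effector
print(bot.job_done())"
```

```text
the job is handed in; nothing more can be done
None
```

I handed the job in at about 54 s of the 72 s: the drift drew the bar into line, the bolt is seated in the narrow hole and the drift is back in its holder hole, but the call returned no verdict.

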